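# Latch a chocolate egg mould shut

## Task

Close the two-part chocolate mould: hook the steel loop of its draw latch behind the brass hook on the sliding half, then swing the red lever all the way over until it snaps flat and holds the two halves tightly together. Feel for the hook and work gently: never push or pull on the loop with more than about 20 N while hooking it, and do not ram the lever onto its pad (30 N at most). Let go and leave the tray, the jar and the palette knife where they are.

Things in the scene. Friction and masses are not known exactly. Their poses are not given: they have to be found in the camera images.
- frame: Mould frame, fixed: aluminium tray 250 x 136 mm with the clear fixed half (x -88 to +28 mm, y +-62, top z 56). Origin on the counter below the lever's axle; x runs along the latch from the lever to the sliding half with the hook, z up. The latch works in the plane y = 0. All heights z told here are mm above the counter.
- axle (a point): The lever's axle, 74 mm above the counter, lying along the frame's y; 14 mm above the keeper plate's top.
- shell: Sliding half, clear with a white strip on top (z 56), 92 x 124 x 48 mm; origin at the centre of its underside (z 8). Slides along the frame's x against 8 N friction. Origin at frame x = 74 mm: the halves touch, fully shut; it starts 2 to 5 mm further out. The keeper (see seat0, shell_top) sits on it.
- shell_top (a point): Top centre of the sliding half. Keeper on it: steel plate 54 x 44 mm, top z 60; brass hook blade 24 mm wide in y, 5 thick, leaning outward (+x) 15 degrees, top z 73; beyond it a brass ledge 44 wide in y, 14 long, top z 72. Between them a groove, open 10 mm at the top: the loop's bar goes on its floor (bar centre z 63), then back under the blade. Bare plate lies on the inner side of the blade too.
- seat0 (a point): Bar centre when seated under the blade with the keeper at zero float. The keeper floats outward from there along the frame's +x by an unmeasured 0 to 16 mm (5 N friction): find it by feel. The bar drops into the groove if its centre is 3 to 7 mm beyond the true seat. At the inner end of the float the hook is sprung, 15 N per mm.
- lever: Red lever, origin on its axle, y along it. Shut: z up, handle (16 mm wide, 8 mm thick) flat along its own -x, away from the hook. Opening turns it about +y, up and over towards the hook, to 2.7 rad; starts 1.35 to 1.75. Stays where left (0.025 N m friction). Loop pivot at (-20, 0, -1.7) mm.
- lever_tip (a point): Free end of the red handle, 64 mm from the axle. With the loop hooked, shutting takes 6 to 10 N near this end up to dead centre, 0.27 rad before shut; then it snaps shut and is held.
- bail: Steel loop: two rods 36 mm apart, 6 mm thick, 79 mm long, and the cross bar. Origin on its pivot on the lever, y along the pivot (the frame's y), x to the bar, z square to the loop, up. It turns about y against 0.03 N m friction and stays at the angle where it is left; starts tipped up by about 0.05 to 0.6 rad.
- bar (a point): Centre of the loop's cross bar (6 mm round, 36 mm long along y), the part that goes behind the hook.
- tab (a point): Grip point on the loop's yellow pull tab: plate 14 mm wide in y, 6 mm thick, standing along the loop's z from the bar up to 44 mm above it, 5 mm beyond the bar. This point is 30 mm above the bar along the loop's z. Pinch across y, the fingers along the loop's z and turning with it; keep the tips over the rods.
- rest: Black rubber pad 14 x 24 x 10 mm at frame x -50 mm, top z 70: the shut handle rests on it. Origin at the centre of its underside.
- truffle_tray: Bystander: clear tray 114 x 148 x 20 mm with tan truffles, origin under its centre.
- sprinkle_jar: Bystander: amber jar with red cap, 60 mm across, 85 mm high, origin under its centre.
- palette_knife: Bystander: spatula lying on the counter, origin under its middle.

How it is judged:
At the end, for the whole second after the job is handed in: The lever lies flat on its pad (within 0.08 rad of shut), the sliding half is shut on the fixed half (gap under 1.5 mm), and the loop is under tension behind the hook (over 20 N) (angle between lever's own z axis and vertical below 0.08 rad and x of shell in the frame of frame below 0.0755 m and contact force between bail and anything else above 20 N); the robot touches nothing.
It fails at once if the loop is pushed or pulled against the sliding half with over 20 N while the lever is still open (more than 1.1 rad from shut) (contact force between bail and shell above 20 N and angle between lever's own z axis and vertical above 1.1 rad).
It fails at once if the lever is rammed onto its pad with over 30 N (contact force between lever and rest above 30 N).
It fails at once if a bystander is moved by more than 20 mm (distance of any of truffle_tray, sprinkle_jar, palette_knife from where it was at the start of the episode above 0.02 m).
It also fails if it takes over 64 s, if anything falls off the work surface, if the arm or the gripper's body presses on something with over 40 N, if the wrist force passes 120 N, or if a joint passes its speed limit or range.

## Robot

A 7-joint arm with a two-finger parallel gripper is mounted at the origin on the work surface. World frame = base frame: x ahead of the robot, y to its left, z up, the work surface at z = 0. Lengths are in m, angles in rad, forces in N, time in s.
With the tool pointing down it reaches from about 0.425 to 0.925 m from the base axis. Payload 6.8 kg.
Tool frame: the origin (TCP) lies on the centre line of the jaws, within the pads' length; the fingertips stand 14 mm ahead of it and the grasp point (between the pads) lies 5 mm behind it; z points along the fingers, y is the line along which they close (so a half turn about z gives the same grasp; the last joint's range is limited). The gripper opens to 85 mm and grips with 20 to 120 N. Pads are 22 mm wide; open, the fingers measure 114 mm over their backs; the gripper's body (76 mm by 85 mm) begins 54 mm behind the grasp point. The pads swing forward as they close: fully open they stand 13 mm farther back than shut.
Start: joints at [1.151, 0.477, 0.022, 1.555, -0.011, 1.109, -0.083], TCP at [0.207, -0.642, 0.245] pointing down, gripper open.
Joint ranges: [-2.96, 2.96], [-0.34, 2.1], [-1.41, 1.46], [0.24, 2.44], [-1.37, 4.51], [0.17, 1.92], [-2.96, 2.96]. Speed limits (rad/s): [2.39, 2.39, 3.14, 3.14, 3.14, 3.14, 3.14].

## Interface

Orientations are given as a unit quaternion [w, x, y, z].
In Python, from station import bot gives the robot as it stands. The module is installed in compiled form; this text tells all that it offers.
- The arm moves only by the tool drive_tool, never from a script. Its argument "commands" is a list of rows, each an object with "hand": the opening, from 0 (shut) to 1 (fully open); "translation": the shift along the world's x, y, z in mm, a list of three; "angular": the turn, a rotation vector about the world's x, y, z in rad, a list of three. In form: [{"hand": hand, "translation": [tx, ty, tz], "angular": [ax, ay, az]}, ...]. A call has 1 to 12 rows; each row is the pose to reach, as a shift and turn from the pose commanded when the call began; what a row does not reach only later rows make up. A row lasts 1/8 s, in which the tool goes at most 62.5 mm and 10.7 degrees, less where a joint would pass 70% of its speed; a pose out of reach is approached as far as the arm can. A call with a gripper value outside its range is refused whole. The fingers move at their own pace and stop on an object; "force" is the grip in N (left out, the last holds). Time passes only in rows, so rows that repeat a pose let the fingers close. It gives the time, the measured TCP pose, the force, the opening and the grip force at its end, in the units of the state.
- bot.get_obs(): the state, without advancing time (a new reading comes with each control period).
- bot.read_camera(name): name is "side" or "top" or "wrist"; returns the picture (384x512x3 uint8, red, green, blue); there is no depth.
- bot.camera_model(name): a dict with "fx", "fy", "cx", "cy" (pixels), "k1" (the pictures are not rectified: a ray, as slopes to the right and down, at radius r is drawn at 1 + k1 r^2 times it, then the intrinsics apply), "view" (4x4, takes a point from world to camera coordinates). Camera axes: x right, y up, looking along -z (the intrinsics and any distortion apply to the point x, -y, -z); pixel columns grow to the right and rows downward; lengths in m; the calibration is good to about 2 mm. A picture is of the moment at which its call begins: read the wrist's pose just before it. camera_model takes no time and is no camera call; for the wrist camera it gives the pose at the moment of the call.
- bot.hand_in(): hands the job in; it is judged then, once.
Trained networks look in the newest picture that a camera, given by its name, has taken for a name from the list of things; names that differ only in an ending like _2 or _b are one class to them, and where a whole thing is asked for, a point or a joint stands for the part that bears it (a point fixed in the world has none). Each returns a list of dicts, best first, with "score" (0 to 1); they miss things now and then, are a little off and sometimes report something else, mostly with a low value. They report only what shows in the picture. A call takes as long as a camera call.
- bot.find_in(camera, query): "position" ([column, row] in pixels, amid what is visible of it).
- bot.outline_of(camera, query): "pixels" (384x512 bool, what is visible of it) and "position" ([column, row] in pixels, amid what is visible of it).
The state is a dict: "t": time; "q": joint angles; "joint_vel": joint speeds; "joint_torque": joint torques, N m; "eef_pos": TCP position; "tool_rot": TCP orientation; "contact_force": force on the tool from outside, world axes, zero at the start; "torque": the same for the moment, N m; "gripper_width": opening from 0.0 (shut) to 1.0 (fully open); "grasp_force": force on a finger pad.
Only numpy, scipy, OpenCV 4.12 (cv2) and the standard library are available. Lean on these libraries where they do the work, as an engineer would, in place of code of your own. Each camera call takes 0.05 s, during which the arm holds its last target. There are 200 camera calls.

## Working session

There is one attempt and no reset: what is moved stays moved. The work goes in short steps, Python scripts to look and compute and a tool call to move; the robot and the scene stay as the last step left them, time stands still between calls to the robot, and variables do not carry over. Pictures are saved under pics/ and viewed, at most 10 in all, crops included, and the job is handed in when it is done.

Besides the shell and the picture viewer there is one more tool, called after "Request:" as a command line: name --argument value ..., lists and objects as JSON in quotes. drive_tool: Moves the arm, as the interface text tells. Its arguments: {"type":"object","properties":{"commands":{"type":"array","items":{"type":"object","properties":{"hand":{"type":"number"},"translation":{"type":"array","items":{"type":"number"}},"angular":{"type":"array","items":{"type":"number"}}}}},"force":{"type":"number"}},"required":["commands"]}

```bash
mkdir -p pics; cat > h.py <<'E'
import numpy as np, cv2
from station import bot
from scipy.optimize import least_squares
def proj(m,P):
    P=np.atleast_2d(P); V=np.array(m['view']); c=P@V[:3,:3].T+V[:3,3]
    s=np.c_[c[:,0]/-c[:,2],-c[:,1]/-c[:,2]]; r2=(s**2).sum(1,keepdims=True)
    s=s*(1+m['k1']*r2); return np.c_[m['fx']*s[:,0]+m['cx'],m['fy']*s[:,1]+m['cy']]
def onz(m,px,z,x0=(0.6,0)):
    r=least_squares(lambda p:(proj(m,[p[0],p[1],z])[0]-px),x0); return r.x
def tri(obs,x0=(0.5,-0.3,0.07)):
    r=least_squares(lambda p:np.concatenate([proj(m,p)[0]-px for m,px in obs]),x0); return r.x,np.sqrt((r.fun**2).mean())
E
python3 - <<'E'
from h import *
o=bot.get_obs(); print({k:np.round(v,3) for k,v in o.items()})
ims=[]
for c in ['side','top','wrist']:
    m=bot.camera_model(c); im=bot.read_camera(c); cv2.imwrite(f'pics/{c}0.png',im[:,:,::-1])
    V=np.array(m['view']); print(c,m['fx'],m['k1'],'pos',np.round(-V[:3,:3].T@V[:3,3],3),'look',np.round(-V[2,:3],2))
    if c!='wrist':
      for q in ['frame','axle','shell_top','seat0','lever','lever_tip','bail','bar','tab','rest','truffle_tray','sprinkle_jar','palette_knife']:
        r=bot.find_in(c,q); print(c,q,[(np.round(x['position'],1).tolist(),round(x['score'],2)) for x in r[:2]])
    ims.append(im)
a=np.hstack(ims[:2]); cv2.imwrite('pics/st.png',cv2.resize(a,(800,300))[:,:,::-1])
E
```

```text
{'t': np.float64(0.0), 'q': array([ 1.151,  0.478,  0.022,  1.556, -0.012,  1.109, -0.083]), 'joint_vel': array([ 0.   , -0.001, -0.001, -0.001,  0.001,  0.   , -0.001]), 'joint_torque': array([ 1.0000e-03, -5.9644e+01,  1.6080e+00, -2.8120e+01,  1.2000e-02,
        9.0000e-03,  0.0000e+00]), 'eef_pos': array([ 0.207, -0.642,  0.244]), 'tool_rot': array([-0.001,  0.988,  0.155, -0.   ]), 'contact_force': array([-0.122, -0.86 ,  0.005]), 'torque': array([-0.002,  0.015,  0.002]), 'grasp_force': np.float64(0.0), 'gripper_width': np.float64(1.0)}
side 476.56825250847345 -0.18342998865457905 pos [ 0.452 -1.124  0.994] look [ 0.09  0.78 -0.62]
side frame [([232.1, 221.1], 0.68)]
side axle [([234.8, 218.4], 0.89), ([231.5, 196.6], 0.61)]
side shell_top [([221.9, 222.0], 0.9)]
side seat0 [([219.9, 224.3], 0.68)]
side lever [([238.1, 195.8], 0.71)]
side lever_tip [([248.8, 193.4], 0.52)]
side bail [([229.2, 197.5], 0.55)]
side bar [([229.0, 189.1], 0.47)]
side tab [([227.2, 191.2], 0.71), ([221.1, 222.1], 0.22)]
side rest [([262.6, 202.5], 0.55)]
side truffle_tray [([243.0, 141.2], 0.56)]
si
[... 173 characters left out ...]
.321] look [ 0.22  0.03 -0.98]
top frame [([271.8, 205.8], 0.92)]
top axle [([267.4, 207.0], 0.88)]
top shell_top [([276.7, 220.9], 0.91)]
top seat0 [([275.3, 221.7], 0.57)]
top lever [([272.7, 194.1], 0.7), ([268.9, 176.8], 0.39)]
top lever_tip [([276.9, 219.2], 0.63), ([272.6, 205.3], 0.51)]
top bail [([276.0, 207.9], 0.68)]
top bar [([274.0, 209.6], 0.53), ([393.3, 208.3], 0.42)]
top tab [([275.8, 206.4], 0.51)]
top rest [([266.0, 180.1], 0.51)]
top truffle_tray [([128.5, 170.9], 0.95)]
top sprinkle_jar [([392.6, 207.5], 0.74)]
top palette_knife [([358.3, 177.7], 0.78), ([274.6, 217.9], 0.66)]
wrist 338.1320363515806 -0.06594905667415196 pos [ 0.281 -0.619  0.375] look [-0.29 -0.09 -0.95]
```

View pics/top0.png

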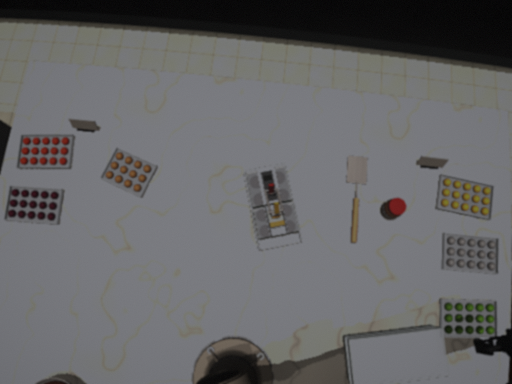

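View pics/side0.png

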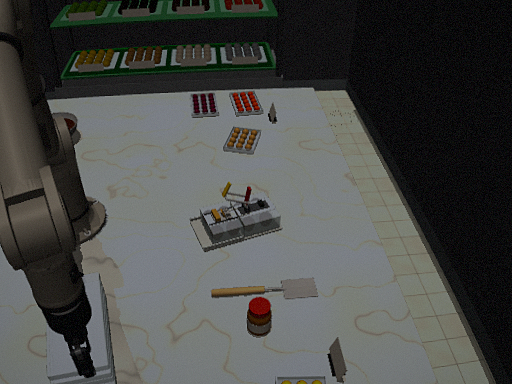

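```bash
python3 - <<'E'
from h import *
ms={c:bot.camera_model(c) for c in('side','top')}
for c in ms: bot.read_camera(c)
def f(c,q):
    r=bot.find_in(c,q); return np.array(r[0]['position'])
for q in ['axle','shell_top','seat0','tab','bar','lever_tip','rest']:
    a,b=f('side',q),f('top',q); p,e=tri([(ms['side'],a),(ms['top'],b)],(0.6,-.1,.07)); print(q,np.round(p*1000,1),'res px',round(e,1))
ax=None
for c in ms:
    print(c,'axle z74',onz(ms[c],f(c,'axle'),.074),'rest z70',onz(ms[c],f(c,'rest'),.07),'shelltop',onz(ms[c],f(c,'shell_top'),.06),'seat',onz(ms[c],f(c,'seat0'),.063))
    r=bot.outline_of(c,'frame')
    if r:
        k=r[0]['pixels'].astype(np.uint8); ct=max(cv2.findContours(k,0,2)[0],key=cv2.contourArea)[:,0]
        w=np.array([onz(ms[c],p,.03) for p in ct]); R=cv2.minAreaRect((w*1000).astype(np.float32)); print(c,'rect',R)
    for q in ['truffle_tray','sprinkle_jar','palette_knife']: print(q,onz(ms[c],f(c,q),.02))
E
```

```text
axle [516.4 -48.7  18.5] res px 0.6
shell_top [475.8 -76.   27.2] res px 0.7
seat0 [467.1 -73.   29.1] res px 0.9
tab [503.5 -65.  142.7] res px 2.3
bar [ 647.6  -78.8 -307.8] res px 11.9
lever_tip [522.4 -56.6 124.5] res px 2.5Traceback (most recent call last):
  File "<stdin>", line 7, in <module>
  File "<stdin>", line 5, in f
IndexError: list index out of range
```

Request:
drive_tool --commands '[{"hand":1,"translation":[30,60,50],"angular":[0,0,0.18]},{"hand":1,"translation":[60,120,60],"angular":[0,0,0.36]},{"hand":1,"translation":[90,170,60],"angular":[0,0,0.54]},{"hand":1,"translation":[115,220,60],"angular":[0,0,0.72]},{"hand":1,"translation":[140,270,60],"angular":[0,0,0.9]},{"hand":1,"translation":[165,320,60],"angular":[0,0,1.08]},{"hand":1,"translation":[190,370,60],"angular":[0,0,1.26]},{"hand":1,"translation":[210,420,60],"angular":[0,0,1.44]},{"hand":1,"translation":[230,465,60],"angular":[0,0,1.62]},{"hand":1,"translation":[250,510,60],"angular":[0,0,1.8]},{"hand":1,"translation":[270,550,40],"angular":[0,0,1.98]},{"hand":1,"translation":[283,577,20],"angular":[0,0,2.14]}]'

```text
t: 3.75
eef_pos: [0.491, -0.0633, 0.2654]
tool_rot: [0.001, 0.335, 0.942, 0.0]
contact_force: [-0.3, 0.1, -0.2]
gripper_width: 1.001
grasp_force: 0.0
```

Request:
drive_tool --commands '[{"hand":1,"translation":[0,0,0],"angular":[0,0,0.18]},{"hand":1,"translation":[0,0,0],"angular":[0,0,0.36]},{"hand":1,"translation":[0,0,0],"angular":[0,0,0.54]},{"hand":1,"translation":[0,0,0],"angular":[0,0,0.72]},{"hand":1,"translation":[0,0,0],"angular":[0,0,0.87]},{"hand":1,"translation":[0,0,0],"angular":[0,0,0.87]},{"hand":1,"translation":[0,0,0],"angular":[0,0,0.87]}]'

```text
t: 4.62
eef_pos: [0.4901, -0.0656, 0.2654]
tool_rot: [0.0, -0.088, 0.996, -0.0]
contact_force: [0.4, -0.0, 0.4]
gripper_width: 1.003
grasp_force: 0.0
```

```bash
cat >> h.py <<'E'
Q=['frame','axle','shell','shell_top','seat0','lever','lever_tip','bail','bar','tab','rest']
def look(name,qs=Q,c='wrist',scale=1.5):
    m=bot.camera_model(c); o=bot.get_obs(); im=bot.read_camera(c); cv2.imwrite(f'pics/{name}.png',cv2.resize(im,None,fx=scale,fy=scale)[:,:,::-1])
    import pickle; d={}
    for q in qs:
        r=bot.find_in(c,q); d[q]=[(x['position'],x['score']) for x in r]
        print(q,[(np.round(x['position'],1).tolist(),round(x['score'],2)) for x in r[:3]])
    pickle.dump((m,o,im,d),open(f'pics/{name}.pkl','wb')); return m,o,im,d
E
python3 - <<'E'
from h import *
m,o,im,d=look('w1'); print(o['t'],o['q'],o['eef_pos'],o['tool_rot'])
E
```

```text
frame [([254.9, 168.2], 0.8)]
axle [([256.2, 167.0], 0.68)]
shell [([248.2, 138.6], 0.9)]
shell_top [([248.2, 137.6], 0.94)]
seat0 [([247.7, 138.0], 0.73), ([254.2, 211.9], 0.42)]
lever [([256.0, 209.9], 0.56)]
lever_tip [([252.2, 211.5], 0.68)]
bail [([247.9, 198.0], 0.84)]
bar [([250.1, 198.5], 0.79)]
tab [([246.6, 198.1], 0.81), ([269.6, 254.8], 0.43)]
rest []
4.625 [ 0.68641973  0.24109447 -0.77964808  1.91299088  0.19337711  1.0634516
  1.57451243] [ 0.49007999 -0.06557216  0.26536289] [ 3.47298270e-05 -8.84445720e-02  9.96081098e-01 -5.52647044e-05]
```

View pics/w1.png

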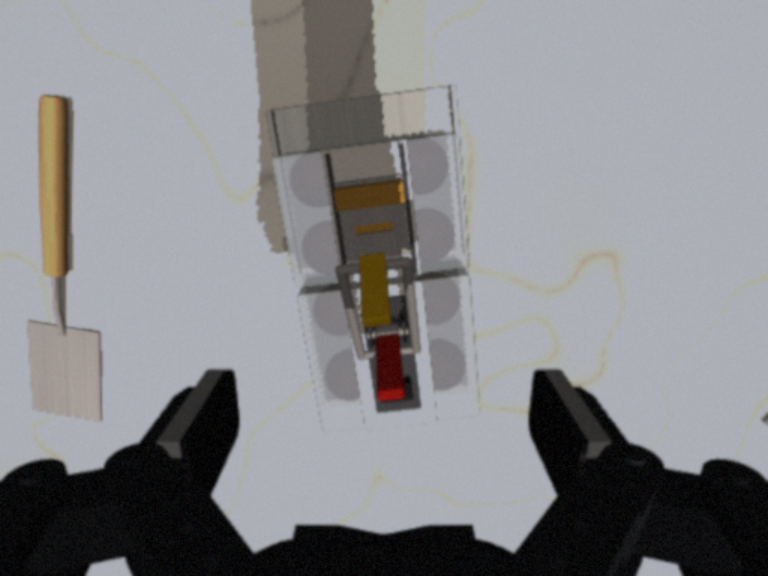

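```bash
python3 - <<'E'
import cv2
im=cv2.imread('pics/w1.png')
import pickle; m,o,im,d=pickle.load(open('pics/w1.pkl','rb'))
c=im[80:280,175:325][:,:,::-1]
c=cv2.convertScaleAbs(cv2.resize(c,None,fx=3,fy=3,interpolation=cv2.INTER_CUBIC),alpha=1.4,beta=0); cv2.imwrite('pics/w1c.png',c)
E
```

```text
(no output)
```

View pics/w1c.png

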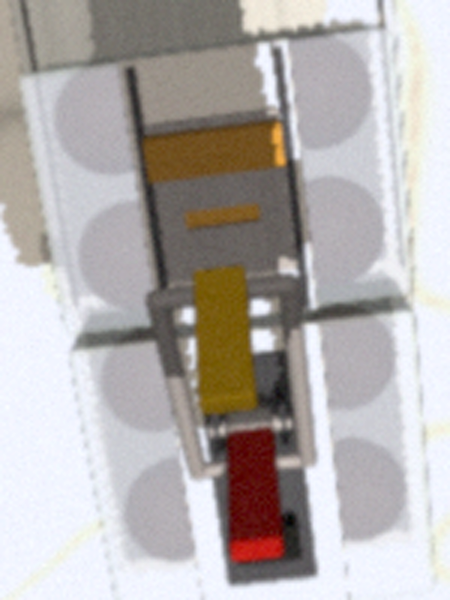

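```bash
cat > fit.py <<'E'
from h import *
import pickle
m,o,im,d=pickle.load(open('pics/w1.pkl','rb'))
C=lambda u,v:(u/3+175,v/3+80)
def pts(p):
    x0,y0,yaw,th,be,off,bl=p  # mm; be = bail tip-up in frame
    px,pz=-20*np.cos(th)-1.7*np.sin(th),74+20*np.sin(th)-1.7*np.cos(th)
    B=lambda a,y,c:(px+a*np.cos(be)-c*np.sin(be),y,pz+a*np.sin(be)+c*np.cos(be))
    L=lambda a,y,c:(a*np.cos(th)+c*np.sin(th),y,74-a*np.sin(th)+c*np.cos(th))
    return [((28,62,56),C(75,347)),((28,-62,56),C(410,310)),((-88,-62,56),C(434,572)),
     ((120+off,62,56),C(22,75)),((120+off,-62,56),C(382,30)),
     ((bl+17,22,72),C(148,180)),((bl+17,-22,72),C(280,165)),((bl+31,22,72),C(146,137)),((bl+31,-22,72),C(274,123)),
     ((bl+4.5,12,73),C(187,217)),((bl+4.5,-12,73),C(259,210)),
     (B(79,18,0),C(163,298)),(B(79,-18,0),C(292,287)),(B(0,18,0),C(199,467)),(B(0,-18,0),C(305,460)),
     (B(84,7,44),C(200,405)),(B(84,-7,44),C(252,403)),
     (L(-64,8,4),C(229,543)),(L(-64,-8,4),C(281,540)),((0,0,74),C(253,424))]
def W(P,p):
    x0,y0,yaw=p[:3]; P=np.array(P,float); c,s=np.cos(yaw),np.sin(yaw)
    return np.c_[x0+c*P[:,0]-s*P[:,1],y0+s*P[:,0]+c*P[:,1],P[:,2]]/1000
def F(p):
    l=pts(p); return (proj(m,W([a for a,b in l],p))-np.array([b for a,b in l])).ravel()
if __name__=='__main__':
    r=least_squares(F,[510,-60,-2.97,1.55,.3,3,60],loss='soft_l1'); print(np.round(r.x,3)); print(np.round(F(r.x).reshape(-1,2),1).tolist())
    J=r.jac; print('sd',np.round(np.sqrt(np.diag(np.linalg.inv(J.T@J))),3)); np.save('fit.npy',r.x)
E
python3 fit.py
```

```text
[551.919 -52.43    3.439 -17.494  24.051   3.624  69.256]
[[-3.1, 0.9], [1.6, -0.2], [0.3, 7.4], [-1.9, 0.5], [3.8, -0.4], [0.3, 0.6], [1.8, 0.1], [-1.1, 0.5], [2.2, -0.5], [-0.7, -0.1], [-0.0, -0.7], [9.5, 0.9], [-2.3, 0.9], [-0.6, 0.7], [0.5, -1.1], [1.5, -68.5], [-2.8, -69.4], [-0.6, 0.7], [0.5, -0.3], [-1.3, -0.4]]
sd [0.662 0.43  0.005 0.019 0.024 1.03  0.824]
```

```bash
sed -i 's/((-88,-62,56),C(434,572)),//; s/loss=.soft_l1.)/loss="soft_l1",bounds=([400,-150,-3.3,1.2,-.1,1,40],[650,50,-2.6,1.9,.8,6,90]))/' fit.py; python3 fit.py; python3 - <<'E'
from h import *; import pickle
m=pickle.load(open('pics/w1.pkl','rb'))[0]; V=np.array(m['view']); print(-V[:3,:3].T@V[:3,3],-V[2,:3],m['fx'],m['fy'],m['cx'],m['cy'])
E
```

```text
[ 5.52116e+02 -5.23690e+01 -2.84800e+00  1.36000e+00  4.89000e-01
  3.80000e+00  6.94510e+01]
[[-3.0, 0.9], [1.8, 0.1], [-1.6, 0.2], [4.2, -0.2], [0.6, 0.5], [2.1, 0.2], [-0.8, 0.4], [2.5, -0.5], [-0.4, -0.1], [0.2, -0.7], [-1.7, 0.2], [-0.8, -1.1], [-0.6, 0.7], [0.5, -0.9], [-0.0, 0.9], [2.2, -0.5], [-0.7, 0.6], [0.4, -0.3], [-1.3, -0.2]]
sd [0.624 0.44  0.006 0.019 0.009 0.961 0.789]
[ 0.41516976 -0.07958362  0.39488901] [ 0.29535591  0.05334612 -0.95389679] 338.1320363515806 338.1320363515806 255.56169918520942 185.38182521821125
```

```bash
cat > kin.py <<'E'
from h import *
from scipy.spatial.transform import Rotation as R
P=np.load('fit.npy')
def fw(x,y,z): # frame mm -> world mm
    c,s=np.cos(P[2]),np.sin(P[2]); return np.array([P[0]+c*x-s*y,P[1]+s*x+c*y,z])
def wf(w):
    c,s=np.cos(P[2]),np.sin(P[2]); d=np.array(w)[:2]-P[:2]; return np.array([c*d[0]+s*d[1],-s*d[0]+c*d[1],w[2]])
def solve(bx,bz):
    D=np.hypot(bx,bz-74); r=np.hypot(20,1.7)
    e=np.arctan2(bz-74,bx)+np.arccos(np.clip((D*D+r*r-79**2)/(2*D*r),-1,1))
    px,pz=r*np.cos(e),74+r*np.sin(e); th=np.pi+np.arctan2(1.7,20)-e
    return th,np.arctan2(bz-pz,bx-px)
def tool(bx,bz,be,h=25,a=5): # TCP h above the bar along loop z
    x,z=bx+a*np.cos(be)-h*np.sin(be),bz+a*np.sin(be)+h*np.cos(be)
    X=fw(1,0,0)-fw(0,0,0); Y=fw(0,1,0)-fw(0,0,0); 
    zt=-(-np.sin(be)*X+np.cos(be)*np.array([0,0,1])); xt=np.cos(be)*X+np.sin(be)*np.array([0,0,1]); 
    return fw(x,0,z),R.from_matrix(np.c_[xt,np.cross(zt,xt),zt])
def rel(t,rot,p0,r0): return np.round(t-p0,1).tolist(),np.round((rot*r0.inv()).as_rotvec(),3).tolist()
def now():
    o=bot.get_obs(); q=o['tool_rot']; return o['eef_pos']*1000,R.from_quat([q[1],q[2],q[3],q[0]]),o
def barpose(): # bar (frame mm) from the tool pose when tab is held
    p,r,o=now(); f=wf(p); z=r.apply([0,0,1]); X=(fw(1,0,0)-fw(0,0,0)); be=np.arctan2(z@X,-z[2])
    return f,be,(f[0]-5*np.cos(be)+25*np.sin(be),f[1],f[2]-5*np.sin(be)-25*np.cos(be))
E
python3 - <<'E'
from kin import *
from fit import pts
for c in('side','top'):
    m=bot.camera_model(c); th,be=P[3:5]; px,pz=-20*np.cos(th)-1.7*np.sin(th),74+20*np.sin(th)-1.7*np.cos(th)
    for n,q in dict(axle=(0,0,74),shelltop=(74+P[5],0,56),tabtip=(px+84*np.cos(be)-44*np.sin(be),0,pz+84*np.sin(be)+44*np.cos(be)),tip=(-64*np.cos(th),0,74+64*np.sin(th)),c1=(125,68,5),c2=(125,-68,5),c3=(-125,-68,5)).items(): print(c,n,np.round(proj(m,fw(*q)/1000)[0],1))
p0,r0,_=now(); th,be=P[3:5]; b=(px+79*np.cos(be),pz+79*np.sin(be)); print('bar',b)
for h in(100,60,25): print(h,rel(*tool(*b,be,h),p0,r0),tool(*b,be,h)[0])
p0,r0=tool(*b,be); print('traj')
for B in [b,(67,125),(71,118),(75,111),(79,104),(81,98),(82,92),(82,86),(81.5,82),(81.5,78),(81.5,74),(81.5,70),(81.5,66),(81.5,63)]:
    t,e=solve(*B); print(B,round(t,2),round(e,2),rel(*tool(*B,e),p0,r0))
E
```

```text
side axle [245.5 205.7]
side shelltop [221.  216.7]
side tabtip [229.9 183.4]
side tip [249.8 188.2]
side c1 [214.1 248.5]
side c2 [199.6 219.2]
side c3 [273.3 200. ]
top axle [271.1 192.9]
top shelltop [275.8 219.2]
top tabtip [276.  202.7]
top tip [271.2 184.1]
top c1 [299.3 232.3]
top c2 [256.1 240.3]
top c3 [241.8 163.1]
bar (np.float64(63.891814162690956), np.float64(130.33427760072485))
100 ([41.6, 6.9, -44.4], [-0.115, 0.476, 0.111]) [531.7242548  -58.53956722 220.95083363]
60 ([23.6, 1.5, -79.7], [-0.115, 0.476, 0.111]) [513.72992503 -63.98445108 185.64421476]
25 ([7.9, -3.3, -110.6], [-0.115, 0.476, 0.111]) [497.98488649 -68.74872447 154.75092325]
traj
(np.float64(63.891814162690956), np.float64(130.33427760072485)) 1.36 0.49 ([0.0, 0.0, 0.0], [0.0, 0.0, 0.0])
(67, 125) 1.38 0.41 ([-4.8, -1.4, -4.8], [0.022, -0.074, -0.0])
(71, 118) 1.45 0.31 ([-11.0, -3.3, -11.4], [0.051, -0.168, 0.0])
(75, 111) 1.55 0.22 ([-17.2, -5.2, -18.3], [0.079, -0.26, 0.0])
(79, 104) 1.69 0.13 ([-23.2, -7.0, -25.3], [0.105, -0.348, 0.0])
(81, 98) 1.76 0.05 ([-27.0, -8.2, -31.5], [0.127, -0.419, -0.0])
(82, 92) 1.81 -0.02 ([-29.7, -9.0, -37.9], [0.148, -0.491, 0.0])
(82, 86) 1.83 -0.1 ([-31.5, -9.5, -44.4], [0.17, -0.563, 0.0])
(81.5, 82) 1.82 -0.15 ([-32.2, -9.7, -48.8], [0.185, -0.612, 0.0])
(81.5, 78) 1.86 -0.2 ([-33.3, -10.1, -53.2], [0.199, -0.659, 0.0])
(81.5, 74) 1.9 -0.25 ([-34.4, -10.4, -57.8], [0.214, -0.707, 0.0])
(81.5, 70) 1.96 -0.3 ([-35.5, -10.7, -62.3], [0.228, -0.753, 0.0])
(81.5, 66) 2.02 -0.35 ([-36.5, -11.0, -66.9], [0.242, -0.799, 0.0])
(81.5, 63) 2.07 -0.38 ([-37.2, -11.3, -70.4], [0.252, -0.833, 0.0])
```

Request:
drive_tool --commands '[{"hand":0.6,"translation":[14,2,-10],"angular":[-0.038,0.159,0.037]},{"hand":0.6,"translation":[28,5,-25],"angular":[-0.077,0.317,0.074]},{"hand":0.6,"translation":[41.6,6.9,-44.4],"angular":[-0.115,0.476,0.111]},{"hand":0.6,"translation":[32,4,-62],"angular":[-0.115,0.476,0.111]},{"hand":0.6,"translation":[23.6,1.5,-79.7],"angular":[-0.115,0.476,0.111]},{"hand":0.6,"translation":[23.6,1.5,-79.7],"angular":[-0.115,0.476,0.111]},{"hand":0.6,"translation":[23.6,1.5,-79.7],"angular":[-0.115,0.476,0.111]}]'

```text
t: 6.1
eef_pos: [0.5143, -0.0639, 0.1864]
tool_rot: [-0.239, -0.142, 0.96, -0.035]
contact_force: [-0.1, -0.1, -0.2]
gripper_width: 0.602
grasp_force: 0.0
```

```bash
python3 - <<'E'
from kin import *
m,o,im,d=look('w2',['tab','bar','bail','lever_tip','shell_top','axle']); print(o['t'],o['q'].round(2),barpose())
th,be=P[3:5]; px,pz=-20*np.cos(th)-1.7*np.sin(th),74+20*np.sin(th)-1.7*np.cos(th)
B=lambda a,y,c:fw(px+a*np.cos(be)-c*np.sin(be),y,pz+a*np.sin(be)+c*np.cos(be))/1000
for n,w in dict(bar=B(79,0,0),tabtop=B(84,0,44),tabpt=B(84,0,30),tip=fw(-64*np.cos(th),0,74+64*np.sin(th))/1000,bladetop=fw(P[6]+4.5,0,73)/1000,ledge=fw(P[6]+24,0,72)/1000).items(): print(n,proj(m,w)[0].round(1))
E
```

```text
tab [([252.0, 244.3], 0.71)]
bar [([257.1, 243.9], 0.82)]
bail []
lever_tip [([253.4, 251.9], 0.84), ([253.9, 202.0], 0.56)]
shell_top []
axle []
6.1 [ 0.42  0.64 -0.69  1.65  0.4   1.51  1.46] (array([3.99215610e+01, 4.12423775e-03, 1.86002194e+02]), np.float64(0.48872971965185946), (np.float64(47.24452861054806), np.float64(0.0041242377461738755), np.float64(161.5814215468476)))
bar [256.5 219.1]
tabtop [256.8 245.5]
tabpt [256.7 233. ]
tip [256.8 355.6]
bladetop [256.2 212.4]
ledge [256.1 188.1]
```

View pics/w2.png

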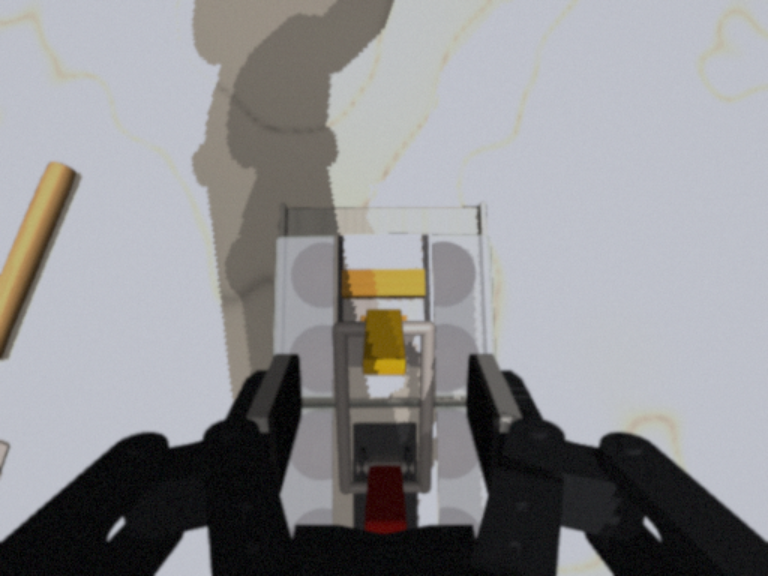

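Request:
drive_tool --commands '[{"hand":0.6,"translation":[-5,-1.5,-10],"angular":[0,0,0]},{"hand":0.6,"translation":[-11,-3,-21],"angular":[0,0,0]},{"hand":0.6,"translation":[-15.7,-4.7,-31],"angular":[0,0,0]},{"hand":0.4,"translation":[-15.7,-4.7,-31],"angular":[0,0,0]},{"hand":0.2,"translation":[-15.7,-4.7,-31],"angular":[0,0,0]},{"hand":0.0,"translation":[-15.7,-4.7,-31],"angular":[0,0,0]},{"hand":0.0,"translation":[-15.7,-4.7,-31],"angular":[0,0,0]},{"hand":0.0,"translation":[-15.7,-4.7,-31],"angular":[0,0,0]},{"hand":0.0,"translation":[-15.7,-4.7,-31],"angular":[0,0,0]}]' --force 30

```text
t: 7.58
eef_pos: [0.4982, -0.0687, 0.1548]
tool_rot: [-0.239, -0.142, 0.96, -0.036]
contact_force: [0.1, -0.2, 0.7]
gripper_width: 0.159
grasp_force: 32.7
```

Request:
drive_tool --commands '[{"hand":0,"translation":[-4.8,-1.4,-4.8],"angular":[0.022,-0.074,0]},{"hand":0,"translation":[-11,-3.3,-11.4],"angular":[0.051,-0.168,0]},{"hand":0,"translation":[-17.2,-5.2,-18.3],"angular":[0.079,-0.26,0]},{"hand":0,"translation":[-23.2,-7,-25.3],"angular":[0.105,-0.348,0]},{"hand":0,"translation":[-27,-8.2,-31.5],"angular":[0.127,-0.419,0]},{"hand":0,"translation":[-29.7,-9,-37.9],"angular":[0.148,-0.491,0]},{"hand":0,"translation":[-31.5,-9.5,-44.4],"angular":[0.17,-0.563,0]},{"hand":0,"translation":[-32.2,-9.7,-48.8],"angular":[0.185,-0.612,0]},{"hand":0,"translation":[-32.2,-9.7,-48.8],"angular":[0.185,-0.612,0]},{"hand":0,"translation":[-32.2,-9.7,-48.8],"angular":[0.185,-0.612,0]}]'

```text
t: 8.82
eef_pos: [0.4654, -0.0787, 0.1059]
tool_rot: [0.073, -0.146, 0.987, 0.011]
contact_force: [-3.4, -1.0, 3.7]
gripper_width: 0.156
grasp_force: 33.1
```

```bash
python3 - <<'E'
from kin import *
m,o,im,d=look('w3',['tab','bar','shell_top']); f,be,b=barpose(); print(o['t'],o['q'].round(2),f,be,b,o['contact_force'],o['torque'])
w=lambda *a:fw(*a)/1000
for n,p in dict(bladeout=w(P[6]+7,0,73),ledgein=w(P[6]+17,0,72),ledgeout=w(P[6]+31,0,72),bar=w(b[0],0,b[2]),barL=w(b[0],18,b[2])).items(): print(n,proj(m,p)[0].round(1))
c=im[60:260,160:350][:,:,::-1]; cv2.imwrite('pics/w3c.png',cv2.resize(c,None,fx=3,fy=3,interpolation=cv2.INTER_CUBIC))
E
```

```text
tab [([253.5, 267.0], 0.68), ([255.3, 174.7], 0.56)]
bar [([255.6, 265.0], 0.97)]
shell_top [([256.4, 192.5], 0.67)]
8.825 [ 0.75  0.4  -0.79  2.2   0.47  0.55  1.5 ] [8.98771851e+01 1.00226942e-02 1.05936631e+02] -0.14959514999542478 (np.float64(81.20708220349046), np.float64(0.010022694227153295), np.float64(81.96103288025023)) [-3.3665263  -1.01703541  3.70867621] [-0.39188208  0.5639416   0.00889933]
bladeout [257. 245.]
ledgein [257.  228.4]
ledgeout [257.  205.3]
bar [257.  247.8]
barL [221.7 247.8]
```

View pics/w3c.png

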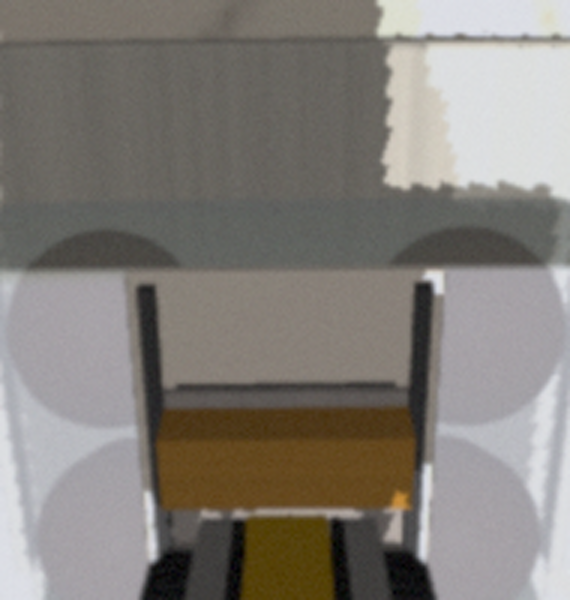

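Request:
drive_tool --commands '[{"hand":0,"translation":[-0.2,0,-2.2],"angular":[0.007,-0.024,0]},{"hand":0,"translation":[-0.7,-0.2,-4.4],"angular":[0.014,-0.047,0]},{"hand":0,"translation":[-1.2,-0.4,-6.7],"angular":[0.022,-0.071,0]},{"hand":0,"translation":[-1.5,-0.5,-7.8],"angular":[0.025,-0.083,0]},{"hand":0,"translation":[-1.8,-0.6,-9],"angular":[0.029,-0.095,0]},{"hand":0,"translation":[-1.8,-0.6,-9],"angular":[0.029,-0.095,0]}]'

```text
t: 9.78
eef_pos: [0.4649, -0.0788, 0.0972]
tool_rot: [0.124, -0.145, 0.981, 0.018]
contact_force: [2.3, -0.0, 2.9]
gripper_width: 0.157
grasp_force: 32.7
```

```bash
python3 - <<'E'
from kin import *
print(barpose()[1:],now()[2]['contact_force'],now()[2]['torque'])
E
```

```text
(np.float64(-0.2510363251281161), (np.float64(80.07120103827519), np.float64(0.023692952461562555), np.float64(74.22351343242833))) [ 2.33427613e+00 -2.00795765e-04  2.89805924e+00] [-0.10567215 -0.47783285 -0.05763756]
```

Request:
drive_tool --commands '[{"hand":0,"translation":[-0.3,-0.1,-1.1],"angular":[0.004,-0.012,0]},{"hand":0,"translation":[-0.6,-0.2,-2.2],"angular":[0.007,-0.023,0]},{"hand":0,"translation":[-0.9,-0.3,-3.3],"angular":[0.011,-0.035,0]},{"hand":0,"translation":[-1.1,-0.3,-4.5],"angular":[0.014,-0.046,0]},{"hand":0,"translation":[-1.1,-0.3,-4.5],"angular":[0.014,-0.046,0]}]'

```text
t: 10.4
eef_pos: [0.4625, -0.0794, 0.0922]
tool_rot: [0.146, -0.144, 0.978, 0.022]
contact_force: [0.6, -3.0, 3.5]
gripper_width: 0.153
grasp_force: 32.9
```

```bash
python3 - <<'E'
from kin import *
print(barpose()[1:],now()[2]['contact_force'],now()[2]['torque'])
E
```

```text
(np.float64(-0.296977744301994), (np.float64(81.47148969450156), np.float64(-0.02732932649532316), np.float64(69.72369556682813))) [ 0.62085949 -2.96411286  3.49496168] [-0.15678448 -0.3732404  -0.09599558]
```

Bar centre at z ≈ 70, well below the blade and ledge tops, with about 3 N: it is entering the groove. Going on down.

Request:
drive_tool --commands '[{"hand":0,"translation":[-0.2,-0.1,-1.1],"angular":[0.004,-0.012,0]},{"hand":0,"translation":[-0.5,-0.1,-2.3],"angular":[0.007,-0.023,0]},{"hand":0,"translation":[-0.7,-0.2,-3.4],"angular":[0.011,-0.035,0]},{"hand":0,"translation":[-1.0,-0.3,-4.6],"angular":[0.014,-0.046,0]},{"hand":0,"translation":[-1.2,-0.4,-5.8],"angular":[0.017,-0.057,0]},{"hand":0,"translation":[-1.2,-0.4,-5.8],"angular":[0.017,-0.057,0]}]'

```text
t: 11.15
eef_pos: [0.4619, -0.0797, 0.0872]
tool_rot: [0.176, -0.144, 0.973, 0.026]
contact_force: [-6.1, -2.0, 20.0]
gripper_width: 0.155
grasp_force: 43.9
```

```bash
python3 - <<'E'
from kin import *
print(barpose()[1:],now()[2]['contact_force'],now()[2]['torque'])
E
```

```text
(np.float64(-0.3581093595349235), (np.float64(80.77107203088183), np.float64(0.02782481627671629), np.float64(65.5122864422934))) [-6.13013998 -1.95915716 19.99681114] [0.04841391 0.15876157 0.01536507]
```

Request:
drive_tool --commands '[{"hand":0,"translation":[0,0,1],"angular":[0,0,0]},{"hand":0,"translation":[0,0,1.5],"angular":[0,0,0]}]'

```text
t: 11.4
eef_pos: [0.4618, -0.0796, 0.0881]
tool_rot: [0.176, -0.144, 0.974, 0.026]
contact_force: [3.7, -2.2, 0.5]
gripper_width: 0.161
grasp_force: 33.6
```

```bash
python3 - <<'E'
from kin import *
print(barpose()[1:],now()[2]['contact_force'],now()[2]['torque'])
E
```

```text
(np.float64(-0.35730303036580163), (np.float64(80.91097172315833), np.float64(-0.04395664560711765), np.float64(66.43029706829228))) [ 3.65758354 -2.17630816  0.47504549] [-0.34320113 -0.15643471 -0.15637764]
```

Request:
drive_tool --commands '[{"hand":0.28,"translation":[0,0,0],"angular":[0,0,0]},{"hand":0.28,"translation":[0,0,0],"angular":[0,0,0]},{"hand":0.28,"translation":[0,0,4],"angular":[0,0,0]},{"hand":0.28,"translation":[0,0,8.5],"angular":[0,0,0]},{"hand":0,"translation":[0,0,8.5],"angular":[0,0,0]},{"hand":0,"translation":[0,0,8.5],"angular":[0,0,0]},{"hand":0,"translation":[0,0,8.5],"angular":[0,0,0]}]'

```text
t: 12.28
eef_pos: [0.4616, -0.0799, 0.0964]
tool_rot: [0.175, -0.144, 0.974, 0.026]
contact_force: [-0.6, -1.2, 0.9]
gripper_width: 0.153
grasp_force: 30.8
```

```bash
cat >> kin.py <<'E'
def bp(a=2,h=33):
    f,be,_=barpose(); return round(be,3),np.round([f[0]-a*np.cos(be)+h*np.sin(be),f[1],f[2]-a*np.sin(be)-h*np.cos(be)],2)
E
python3 - <<'E'
from kin import *
print(bp(),now()[2]['contact_force'],now()[2]['torque'])
p0,r0,_=now(); be,b=bp()
for B in [(b[0],64.5),(b[0],63),(b[0],62)]:
    t,e=solve(*B); print(B,t,e,rel(*tool(*B,e,33,2),p0,r0))
E
```

```text
(np.float64(-0.356), array([81.26,  0.15, 66.21])) [-0.64317184 -1.23999778  0.90896469] [-0.29829922  0.35196055 -0.07530912]
(np.float64(81.26), 64.5) 2.0354364789438035 -0.3642200592617503 ([-0.3, 0.1, -1.8], [0.002, -0.007, 0.001])
(np.float64(81.26), 63) 2.0626749576831607 -0.38176041890349904 ([-0.8, -0.1, -3.6], [0.007, -0.024, 0.001])
(np.float64(81.26), 62) 2.081511339162025 -0.3933414152406777 ([-1.1, -0.2, -4.7], [0.011, -0.035, 0.001])
```

Request:
drive_tool --commands '[{"hand":0,"translation":[-0.1,0,-0.8],"angular":[0.001,-0.004,0]},{"hand":0,"translation":[-0.3,0,-1.6],"angular":[0.002,-0.008,0]},{"hand":0,"translation":[-0.5,0,-2.4],"angular":[0.004,-0.014,0]},{"hand":0,"translation":[-0.7,-0.1,-3.0],"angular":[0.006,-0.02,0]}]'

```text
t: 12.78
eef_pos: [0.4613, -0.0799, 0.0937]
tool_rot: [0.186, -0.144, 0.972, 0.027]
contact_force: [-4.9, -2.0, 9.3]
gripper_width: 0.152
grasp_force: 31.8
```

```bash
python3 - <<'E'
from kin import *
print(bp(),now()[2]['contact_force'],now()[2]['torque'])
E
```

```text
(np.float64(-0.379), array([8.079e+01, 2.000e-02, 6.381e+01])) [-4.91858251 -1.98953207  9.27165055] [-0.31784868  0.24331924 -0.10539365]
```

```bash
python3 - <<'E'
from kin import *
p0,r0=tool(80.8,63.8,-.379,33,2)
for x in (79,77.5,76,75,74):
    t,e=solve(x,63.8); print(x,round(t,2),round(e,3),rel(*tool(x,63.8,e,33,2),p0,r0))
E
```

```text
79 1.94 -0.382 ([1.6, 0.5, -0.0], [0.001, -0.003, -0.0])
77.5 1.87 -0.387 ([2.9, 0.9, -0.1], [0.002, -0.007, 0.0])
76 1.8 -0.39 ([4.3, 1.3, -0.2], [0.003, -0.011, -0.0])
75 1.75 -0.392 ([5.2, 1.6, -0.2], [0.004, -0.012, -0.0])
74 1.71 -0.393 ([6.1, 1.8, -0.2], [0.004, -0.013, -0.0])
```

Request:
drive_tool --commands '[{"hand":0,"translation":[0.8,0.2,0.3],"angular":[0,-0.002,0]},{"hand":0,"translation":[1.6,0.5,0.3],"angular":[0.001,-0.003,0]},{"hand":0,"translation":[2.3,0.7,0.2],"angular":[0.002,-0.005,0]},{"hand":0,"translation":[2.9,0.9,0.2],"angular":[0.002,-0.007,0]},{"hand":0,"translation":[2.9,0.9,0.2],"angular":[0.002,-0.007,0]}]'

```text
t: 13.4
eef_pos: [0.463, -0.0793, 0.0936]
tool_rot: [0.189, -0.143, 0.971, 0.027]
contact_force: [-8.0, -3.6, 12.9]
gripper_width: 0.155
grasp_force: 32.3
```

```bash
python3 - <<'E'
from kin import *
print(bp(),now()[2]['contact_force'],now()[2]['torque'])
E
```

```text
(np.float64(-0.383), array([ 7.895e+01, -2.000e-02,  6.372e+01])) [-7.98127912 -3.58535261 12.88895947] [-0.43456155  0.85837673 -0.0754384 ]
```

Request:
drive_tool --commands '[{"hand":0,"translation":[0,0,0.6],"angular":[0,0,0]},{"hand":0,"translation":[0,0,0.6],"angular":[0,0,0]}]'

```text
t: 13.65
eef_pos: [0.463, -0.0793, 0.0939]
tool_rot: [0.189, -0.143, 0.971, 0.028]
contact_force: [-3.8, -3.4, 3.3]
gripper_width: 0.151
grasp_force: 31.2
```

```bash
python3 - <<'E'
from kin import *
print(bp(),now()[2]['contact_force'],now()[2]['torque'])
m,o,im,d=look('w4',['tab','bar'])
c=im[120:270,160:350][:,:,::-1]; cv2.imwrite('pics/w4c.png',cv2.convertScaleAbs(cv2.resize(c,None,fx=4,fy=4,interpolation=cv2.INTER_CUBIC),alpha=1.6))
E
```

```text
(np.float64(-0.383), array([ 7.885e+01, -5.000e-02,  6.407e+01])) [-3.7779249  -3.41284854  3.33272452] [-0.63955739  0.75673701 -0.18606243]
tab [([252.9, 253.6], 0.71)]
bar [([257.7, 254.7], 0.85)]
```

View pics/w4c.png

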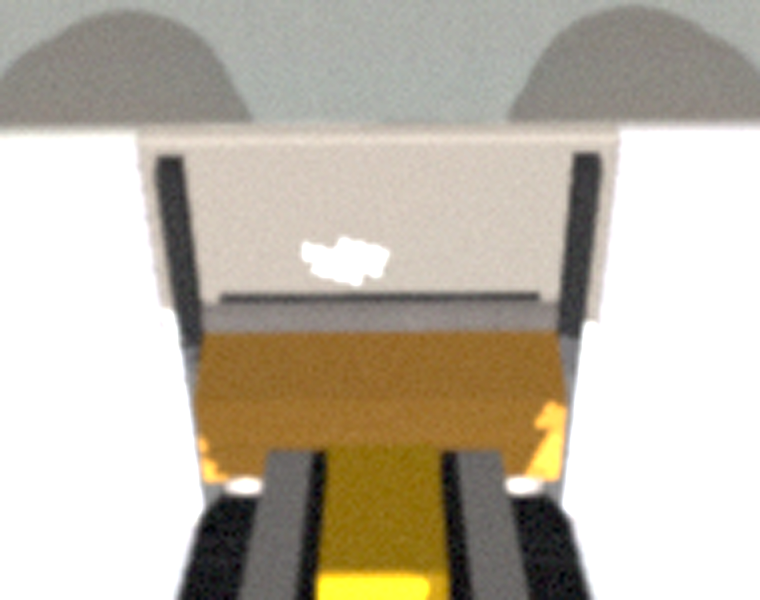

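Request:
drive_tool --commands '[{"hand":0,"translation":[0.6,0.2,0],"angular":[0,-0.002,0]},{"hand":0,"translation":[1.2,0.4,0],"angular":[0.001,-0.004,0]},{"hand":0,"translation":[1.8,0.5,0],"angular":[0.001,-0.005,0]},{"hand":0,"translation":[2.3,0.7,0],"angular":[0.002,-0.006,0]},{"hand":0,"translation":[2.3,0.7,0],"angular":[0.002,-0.006,0]}]'

```text
t: 14.42
eef_pos: [0.4664, -0.0782, 0.0944]
tool_rot: [0.192, -0.143, 0.97, 0.029]
contact_force: [-2.7, -3.3, 2.1]
gripper_width: 0.153
grasp_force: 30.9
```

```bash
python3 - <<'E'
from kin import *
print(bp(),now()[2]['contact_force'],now()[2]['torque'])
E
```

```text
(np.float64(-0.392), array([75.11, -0.15, 64.62])) [-2.68426516 -3.3359539   2.10177856] [-0.70043045  0.49245918 -0.18153828]
```

Request:
drive_tool --commands '[{"hand":0,"translation":[0.6,0.2,-0.2],"angular":[0,-0.001,0]},{"hand":0,"translation":[1.2,0.4,-0.4],"angular":[0,-0.002,0]},{"hand":0,"translation":[1.8,0.5,-0.5],"angular":[0,-0.003,0]},{"hand":0,"translation":[2.4,0.7,-0.5],"angular":[0,-0.003,0]},{"hand":0,"translation":[2.4,0.7,-0.5],"angular":[0,-0.003,0]}]'

```text
t: 15.05
eef_pos: [0.4679, -0.0777, 0.0936]
tool_rot: [0.193, -0.143, 0.97, 0.028]
contact_force: [-7.2, -4.1, 6.7]
gripper_width: 0.154
grasp_force: 31.7
```

```bash
python3 - <<'E'
from kin import *
print(bp(),now()[2]['contact_force'],now()[2]['torque'])
m,o,im,d=look('w5',['tab','bar'])
c=im[120:270,160:350][:,:,::-1]; cv2.imwrite('pics/w5c.png',cv2.convertScaleAbs(cv2.resize(c,None,fx=4,fy=4,interpolation=cv2.INTER_CUBIC),alpha=1.6))
E
```

```text
(np.float64(-0.393), array([73.46, -0.14, 63.91])) [-7.17105404 -4.07756102  6.743068  ] [-0.72375492  0.90817499 -0.20093892]
tab [([252.6, 251.4], 0.71)]
bar [([257.0, 251.7], 0.71)]
```

View pics/w5c.png

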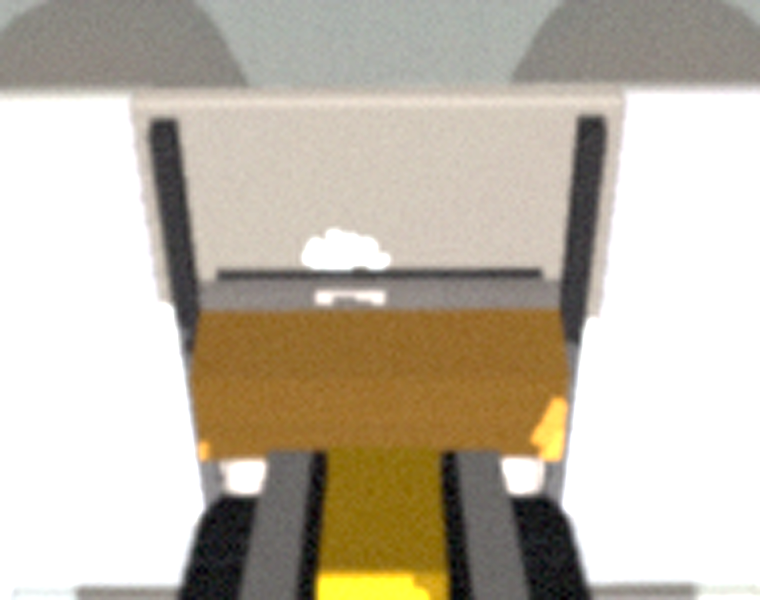

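```bash
cat >> kin.py <<'E'
def push(th,s=52,gap=0,tip=14,hw=11): # upright tool, -x corner of the fingertips at s on the handle's hook-side face
    x=-s*np.cos(th)+(4+gap)*np.sin(th); z=74+s*np.sin(th)+(4+gap)*np.cos(th)
    return fw(x+hw,0,z+tip),tool(0,0,0)[1]
E
python3 - <<'E'
from kin import *
p0,r0,o=now(); print(o['t'],p0,wf(p0))
q,rr=push(1.69,gap=12); print(rel(q,rr,p0,r0),wf(q))
E
```

```text
15.2 [467.88000784 -77.66431993  93.63342732] [87.95186699 -0.18549947 93.63342732]
([52.6, 15.7, 44.1], [-0.113, 0.376, 0.0]) [ 3.30703800e+01 -1.59872116e-14  1.37728245e+02]
```

Request:
drive_tool --commands '[{"hand":0.3,"translation":[0,0,0],"angular":[0,0,0]},{"hand":0.6,"translation":[0,0,0],"angular":[0,0,0]},{"hand":0.6,"translation":[0,0,0],"angular":[0,0,0]},{"hand":0.6,"translation":[0,0,15],"angular":[0,0,0]},{"hand":0.6,"translation":[0,0,40],"angular":[0,0,0]},{"hand":0.6,"translation":[0,0,70],"angular":[0,0,0]},{"hand":0.6,"translation":[0,0,95],"angular":[0,0,0]},{"hand":0.6,"translation":[0,0,95],"angular":[0,0,0]}]'

```text
t: 16.2
eef_pos: [0.4698, -0.0781, 0.1903]
tool_rot: [0.195, -0.143, 0.97, 0.027]
contact_force: [-0.1, -1.5, 0.9]
gripper_width: 0.602
grasp_force: 0.0
```

```bash
python3 - <<'E'
from kin import *
p0,r0,o=now(); print(o['t'],p0,wf(p0),o['contact_force'])
q,rr=push(1.69,gap=12); print(rel(q,rr,p0,r0),wf(q))
m,o,im,d=look('w6',['tab','bar','lever_tip'],scale=1.2)
E
```

```text
16.2 [469.75747822 -78.11067125 190.27827284] [ 86.28413444   0.78547564 190.27827284] [-0.12001999 -1.48950769  0.87506402]
([50.7, 16.2, -52.6], [-0.112, 0.381, 0.001]) [ 3.30703800e+01 -1.59872116e-14  1.37728245e+02]
tab [([233.8, 168.4], 0.94)]
bar [([239.2, 165.7], 0.84)]
lever_tip [([255.3, 208.9], 0.6)]
```

View pics/w6.png

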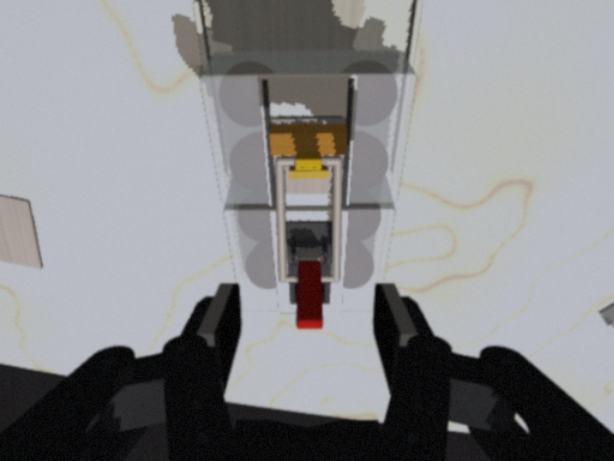

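Request:
drive_tool --commands '[{"hand":0,"translation":[10,3,0],"angular":[-0.037,0.127,0]},{"hand":0,"translation":[25,8,0],"angular":[-0.075,0.254,0]},{"hand":0,"translation":[45,14,-10],"angular":[-0.112,0.381,0.001]},{"hand":0,"translation":[50.7,16.2,-30],"angular":[-0.112,0.381,0.001]},{"hand":0,"translation":[50.7,16.2,-52.6],"angular":[-0.112,0.381,0.001]},{"hand":0,"translation":[50.7,16.2,-52.6],"angular":[-0.112,0.381,0.001]}]'

```text
t: 17.15
eef_pos: [0.5162, -0.062, 0.1335]
tool_rot: [-0.004, -0.147, 0.989, 0.001]
contact_force: [-0.3, -0.3, 0.3]
gripper_width: 0.002
grasp_force: 0.0
```

```bash
python3 - <<'E'
from kin import *
p0,r0,o=now(); print(o['t'],wf(p0),o['contact_force'],o['gripper_width'])
for th in (1.69,1.6,1.5,1.4,1.3,1.2,1.1,1.0,.9,.8,.7,.6,.5,.4,.35,.3,.27,.2,.1,0): print(th,rel(*push(th),p0,r0))
E
```

```text
17.15 [ 37.16198701  -1.20153272 133.51593075] [-0.34228488 -0.26627004  0.31537377] 0.0019747811494717346
1.69 ([15.7, 3.5, 5.6], [-0.002, -0.009, -0.0])
1.6 ([20.1, 4.8, 6.3], [-0.002, -0.009, -0.0])
1.5 ([25.1, 6.3, 6.6], [-0.002, -0.009, -0.0])
1.4 ([30.1, 7.8, 6.4], [-0.002, -0.009, -0.0])
1.3 ([35.0, 9.3, 5.7], [-0.002, -0.009, -0.0])
1.2 ([39.9, 10.8, 4.4], [-0.002, -0.009, -0.0])
1.1 ([44.6, 12.2, 2.6], [-0.002, -0.009, -0.0])
1.0 ([49.1, 13.6, 0.4], [-0.002, -0.009, -0.0])
0.9 ([53.3, 14.9, -2.3], [-0.002, -0.009, -0.0])
0.8 ([57.3, 16.1, -5.4], [-0.002, -0.009, -0.0])
0.7 ([61.0, 17.2, -9.0], [-0.002, -0.009, -0.0])
0.6 ([64.3, 18.2, -12.9], [-0.002, -0.009, -0.0])
0.5 ([67.2, 19.1, -17.1], [-0.002, -0.009, -0.0])
0.4 ([69.7, 19.8, -21.6], [-0.002, -0.009, -0.0])
0.35 ([70.8, 20.2, -23.9], [-0.002, -0.009, -0.0])
0.3 ([71.8, 20.5, -26.3], [-0.002, -0.009, -0.0])
0.27 ([72.3, 20.6, -27.8], [-0.002, -0.009, -0.0])
0.2 ([73.4, 21.0, -31.3], [-0.002, -0.009, -0.0])
0.1 ([74.5, 21.3, -36.3], [-0.002, -0.009, -0.0])
0 ([75.2, 21.5, -41.5], [-0.002, -0.009, -0.0])
```

Request:
drive_tool --commands '[{"hand":0,"translation":[8,2,3],"angular":[0,-0.009,0]},{"hand":0,"translation":[15.7,3.5,4],"angular":[0,-0.009,0]},{"hand":0,"translation":[20,4.8,4],"angular":[0,-0.009,0]},{"hand":0,"translation":[25,6.3,4],"angular":[0,-0.009,0]},{"hand":0,"translation":[30,7.8,4],"angular":[0,-0.009,0]},{"hand":0,"translation":[30,7.8,4],"angular":[0,-0.009,0]}]'

```text
t: 17.9
eef_pos: [0.5499, -0.0534, 0.1401]
tool_rot: [0.003, -0.147, 0.989, 0.0]
contact_force: [-1.0, -0.0, 0.5]
gripper_width: -0.002
grasp_force: 0.2
```

```bash
python3 - <<'E'
from kin import *
p0,r0,o=now(); print(o['t'],wf(p0),o['contact_force'],o['torque'])
for th in (1.4,1.3,1.2,1.1,1.0,.9,.8,.7,.6,.5,.4,.3,.2,.1,0): print(th,rel(*push(th),p0,r0)[0])
E
```

```text
17.9 [  2.41056785   0.37286607 140.13899728] [-0.98624827 -0.02913408  0.45284216] [-0.04007572  0.04723336 -0.0494854 ]
1.4 [-3.6, -0.7, -0.2]
1.3 [1.3, 0.8, -1.0]
1.2 [6.1, 2.2, -2.2]
1.1 [10.8, 3.7, -4.0]
1.0 [15.3, 5.0, -6.2]
0.9 [19.6, 6.3, -8.9]
0.8 [23.6, 7.5, -12.0]
0.7 [27.3, 8.6, -15.6]
0.6 [30.6, 9.6, -19.5]
0.5 [33.5, 10.5, -23.7]
0.4 [36.0, 11.3, -28.2]
0.3 [38.1, 11.9, -33.0]
0.2 [39.7, 12.4, -37.9]
0.1 [40.8, 12.7, -43.0]
0 [41.4, 12.9, -48.1]
```

Request:
drive_tool --commands '[{"hand":0,"translation":[3.5,1.2,-1.5],"angular":[0,0,0]},{"hand":0,"translation":[6.1,2,-2.2],"angular":[0,0,0]},{"hand":0,"translation":[8.5,2.8,-3],"angular":[0,0,0]},{"hand":0,"translation":[10.8,3.5,-4],"angular":[0,0,0]},{"hand":0,"translation":[13,4.2,-5],"angular":[0,0,0]},{"hand":0,"translation":[15.3,4.8,-6.2],"angular":[0,0,0]},{"hand":0,"translation":[15.3,4.8,-6.2],"angular":[0,0,0]}]'

```text
t: 18.77
eef_pos: [0.5648, -0.0484, 0.1338]
tool_rot: [0.003, -0.147, 0.989, 0.001]
contact_force: [-0.6, 0.0, 0.8]
gripper_width: -0.002
grasp_force: 0.3
```

```bash
python3 - <<'E'
from kin import *
p0,r0,o=now(); print(o['t'],wf(p0),o['contact_force'],o['torque'])
for th in (1.0,.9,.8,.7,.6,.5,.4,.3,.2,.1,0): print(th,rel(*push(th),p0,r0)[0])
m,o,im,d=look('s7',['lever_tip','axle','tab','rest'],c='side')
c=im[140:290,150:340][:,:,::-1]; cv2.imwrite('pics/s7c.png',cv2.convertScaleAbs(cv2.resize(c,None,fx=4,fy=4,interpolation=cv2.INTER_CUBIC),alpha=1.6))
E
```

```text
18.775 [-13.29090598  -0.13674967 133.84184318] [-0.59224766  0.0392274   0.78028632] [-0.05165903  0.03197844 -0.00303915]
1.0 [0.5, -0.0, 0.1]
0.9 [4.7, 1.3, -2.6]
0.8 [8.7, 2.5, -5.8]
0.7 [12.4, 3.6, -9.3]
0.6 [15.7, 4.6, -13.2]
0.5 [18.6, 5.5, -17.4]
0.4 [21.1, 6.3, -21.9]
0.3 [23.2, 6.9, -26.7]
0.2 [24.8, 7.4, -31.6]
0.1 [25.9, 7.7, -36.7]
0 [26.6, 7.9, -41.8]
lever_tip [([246.2, 200.7], 0.5)]
axle [([235.5, 219.9], 0.81)]
tab [([237.4, 200.9], 0.52)]
rest [([262.5, 201.8], 0.54)]
```

View pics/s7c.png

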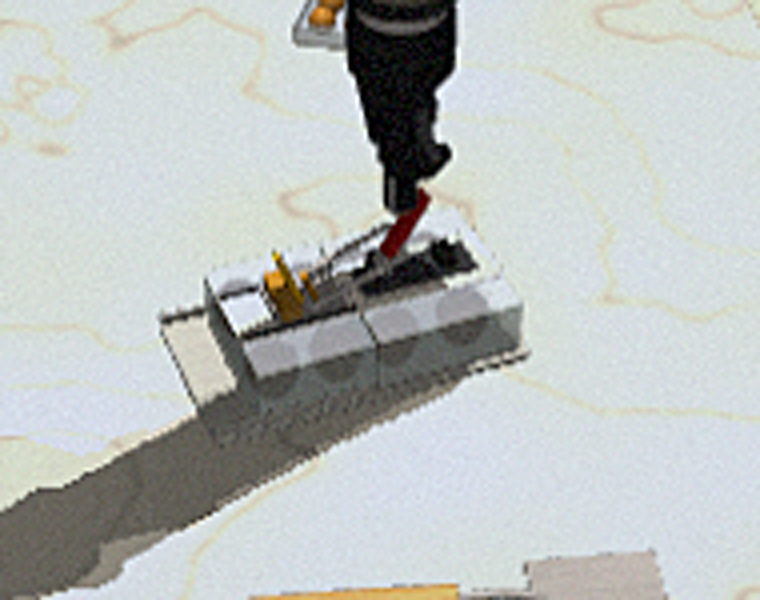

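Request:
drive_tool --commands '[{"hand":0,"translation":[2.5,0.7,-1.3],"angular":[0,0,0]},{"hand":0,"translation":[4.7,1.3,-2.6],"angular":[0,0,0]},{"hand":0,"translation":[6.7,1.9,-4.2],"angular":[0,0,0]},{"hand":0,"translation":[8.7,2.5,-5.8],"angular":[0,0,0]},{"hand":0,"translation":[10.5,3.1,-7.5],"angular":[0,0,0]},{"hand":0,"translation":[12.4,3.6,-9.3],"angular":[0,0,0]},{"hand":0,"translation":[14,4.1,-11.2],"angular":[0,0,0]},{"hand":0,"translation":[15.7,4.6,-13.2],"angular":[0,0,0]},{"hand":0,"translation":[15.7,4.6,-13.2],"angular":[0,0,0]}]'

```text
t: 20.15
eef_pos: [0.5806, -0.0439, 0.1207]
tool_rot: [0.003, -0.147, 0.989, 0.0]
contact_force: [-1.6, 1.3, 2.0]
gripper_width: -0.002
grasp_force: 1.1
```

Request:
drive_tool --commands '[{"hand":0,"translation":[1.5,0.5,-2],"angular":[0,0,0]},{"hand":0,"translation":[2.9,0.9,-4.2],"angular":[0,0,0]},{"hand":0,"translation":[4.2,1.3,-6.4],"angular":[0,0,0]},{"hand":0,"translation":[5.4,1.7,-8.7],"angular":[0,0,0]},{"hand":0,"translation":[5.4,1.7,-8.7],"angular":[0,0,0]}]'

```text
t: 20.78
eef_pos: [0.586, -0.0427, 0.1119]
tool_rot: [0.003, -0.146, 0.989, 0.0]
contact_force: [-0.3, -0.5, 0.7]
gripper_width: 0.002
grasp_force: 0.4
```

```bash
python3 - <<'E'
from kin import *
p0,r0,o=now(); print(o['t'],wf(p0),o['contact_force'],o['torque'])
for th in (.4,.3,.2,.1,0): print(th,rel(*push(th),p0,r0)[0])
E
```

```text
20.775 [-35.21927897   0.56212814 111.87025226] [-0.34674976 -0.45145295  0.70943075] [ 0.07489891  0.01468541 -0.01942037]
0.4 [-0.0, 0.6, 0.1]
0.3 [2.0, 1.2, -4.7]
0.2 [3.6, 1.7, -9.6]
0.1 [4.7, 2.0, -14.7]
0 [5.4, 2.2, -19.9]
```

```bash
cat > col.py <<'E'
from kin import *
def blobs(im,box):
    hsv=cv2.cvtColor(im,cv2.COLOR_RGB2HSV); out={}
    for n,(lo,hi) in dict(red=((170,120,40),(180,255,255)),red2=((0,150,40),(6,255,255)),yellow=((22,150,50),(32,255,255)),brass=((10,130,50),(21,255,255))).items():
        k=cv2.inRange(hsv,np.array(lo),np.array(hi)); M=np.zeros_like(k); x0,x1,y0,y1=box; M[y0:y1,x0:x1]=1; k=k*M
        nn,l,s,c=cv2.connectedComponentsWithStats(k)
        out[n]=[(s[i].tolist(),c[i].round(1).tolist()) for i in range(1,nn) if s[i,4]>3]
    return out
if __name__=='__main__':
    for c,box in (('side',(180,300,170,260)),('top',(235,310,160,255)),('wrist',(0,512,0,384))):
        m=bot.camera_model(c); im=bot.read_camera(c); print(c)
        for k,v in blobs(im,box).items(): print('  ',k,v)
        for th in (.3,.4,.8,1.2,1.6): print('   tip',th,proj(m,fw(-64*np.cos(th),0,74+64*np.sin(th))/1000)[0].round(1),end='')
        print()
        for bx in (58,63,68,73): print('   bar',bx,proj(m,fw(bx,0,63)/1000)[0].round(1),'ledgein',proj(m,fw(bx+9.5,0,72)/1000)[0].round(1))
E
python3 col.py
```

```text
side
   red []
   red2 [([247, 193, 17, 12, 45], [254.4, 199.4])]
   yellow [([221, 202, 2, 3, 5], [221.6, 202.8]), ([224, 208, 3, 7, 11], [225.1, 210.8])]
   brass [([223, 204, 2, 4, 5], [223.4, 205.8]), ([217, 207, 7, 9, 35], [220.2, 211.0]), ([226, 207, 3, 4, 8], [226.9, 208.8]), ([222, 214, 5, 6, 14], [223.8, 216.9])]
   tip 0.3 [264.5 196. ]   tip 0.4 [263.9 194.6]   tip 0.8 [259.6 190.2]   tip 1.2 [252.9 188.2]   tip 1.6 [244.9 189. ]
   bar 58 [227.2 213.3] ledgein [224.1 211.8]
   bar 63 [225.6 213.7] ledgein [222.5 212.2]
   bar 68 [224.  214.1] ledgein [220.9 212.6]
   bar 73 [222.4 214.6] ledgein [219.3 213.1]
top
   red []
   red2 [([268, 184, 4, 6, 15], [269.6, 186.6])]
   yellow [([275, 214, 4, 3, 10], [276.2, 215.0]), ([271, 218, 3, 2, 4], [271.8, 218.8])]
   brass [([272, 216, 11, 4, 28], [277.6, 217.4])]
   tip 0.3 [267.5 171.8]   tip 0.4 [267.7 172. ]   tip 0.8 [268.9 175. ]   tip 1.2 [270.5 181. ]   tip 1.6 [272.3 189.1]
   bar 58 [274.6 212.4] ledgein [275.4 215. ]
   bar 63 [274.9 214. ] ledgein [275.7 216.7]
   bar 68 [275.3 215.6] ledgein [276.1 218.3]
   bar 7
[... 697 characters left out ...]
3.8])]
   brass [([209, 0, 35, 22, 647], [224.8, 9.6]), ([242, 19, 4, 6, 8], [243.9, 21.9]), ([272, 18, 31, 4, 56], [286.9, 18.5]), ([246, 27, 3, 2, 4], [247.2, 27.8]), ([243, 28, 3, 6, 9], [243.6, 30.9]), ([267, 31, 4, 6, 14], [269.0, 33.1]), ([244, 35, 5, 3, 9], [245.7, 36.3]), ([261, 35, 5, 2, 5], [263.0, 35.8]), ([251, 36, 8, 2, 9], [254.2, 36.8]), ([232, 41, 52, 20, 877], [257.7, 50.4])]
   tip 0.3 [258.5 288.7]   tip 0.4 [258.7 292.1]   tip 0.8 [259.2 293.3]   tip 1.2 [259.7 266.3]   tip 1.6 [260.  206.2]
   bar 58 [258.3  44.2] ledgein [258.5  20.6]
   bar 63 [258.3  33.4] ledgein [258.5   9. ]
   bar 68 [258.3  22.5] ledgein [258.5  -2.8]
   bar 73 [258.3  11.5] ledgein [258.5 -14.8]
```

Request:
drive_tool --commands '[{"hand":0,"translation":[0.5,0.1,-1.2],"angular":[0,0,0]},{"hand":0,"translation":[1,0.3,-2.4],"angular":[0,0,0]},{"hand":0,"translation":[1.5,0.5,-3.6],"angular":[0,0,0]},{"hand":0,"translation":[2,0.6,-4.7],"angular":[0,0,0]}]'

```text
t: 21.42
eef_pos: [0.5879, -0.0422, 0.1073]
tool_rot: [0.003, -0.146, 0.989, 0.0]
contact_force: [0.5, -0.8, 2.3]
gripper_width: 0.003
grasp_force: 0.8
```

Request:
drive_tool --commands '[{"hand":0,"translation":[0.4,0.1,-1.2],"angular":[0,0,0]},{"hand":0,"translation":[0.8,0.2,-2.4],"angular":[0,0,0]},{"hand":0,"translation":[1.2,0.4,-3.6],"angular":[0,0,0]},{"hand":0,"translation":[1.2,0.4,-3.6],"angular":[0,0,0]}]'

```text
t: 21.92
eef_pos: [0.5887, -0.0411, 0.1036]
tool_rot: [0.003, -0.147, 0.989, 0.001]
contact_force: [-0.6, 0.2, -0.8]
gripper_width: -0.003
grasp_force: 0.0
```

```bash
python3 - <<'E'
from kin import *
p0,r0,o=now(); print(o['t'],wf(p0),o['contact_force'],o['torque'])
for th in (.2,.1,0): print(th,rel(*push(th),p0,r0)[0])
m=bot.camera_model('side')
for th in (0,.1,.2,.3): print(proj(m,fw(-64*np.cos(th)+4*np.sin(th),0,74+64*np.sin(th)+4*np.cos(th))/1000)[0])
E
python3 col.py | grep -A8 -E "side|wrist" | grep -vE " red \["
```

```text
21.925 [-38.24669081  -0.24696417 103.57060985] [-0.64019602  0.19405466 -0.83959692] [-0.08574609  0.03244269  0.00110641]
0.2 [1.0, 0.0, -1.3]
0.1 [2.1, 0.4, -6.4]
0 [2.7, 0.6, -11.6]
[265.20986051 199.57995627]
[265.05352244 198.0029498 ]
[264.70159437 196.4932168 ]
[264.15573498 195.06619275]
side
   red2 [([261, 195, 4, 6, 10], [262.2, 197.5]), ([248, 199, 11, 7, 37], [252.7, 201.6])]
   yellow [([222, 201, 2, 4, 6], [222.5, 202.5]), ([224, 206, 3, 9, 14], [225.0, 210.2])]
   brass [([217, 207, 9, 13, 52], [221.1, 212.5]), ([226, 208, 3, 3, 8], [226.9, 209.1])]
   tip 0.3 [264.5 196. ]   tip 0.4 [263.9 194.6]   tip 0.8 [259.6 190.2]   tip 1.2 [252.9 188.2]   tip 1.6 [244.9 189. ]
   bar 58 [227.2 213.3] ledgein [224.1 211.8]
   bar 63 [225.6 213.7] ledgein [222.5 212.2]
   bar 68 [224.  214.1] ledgein [220.9 212.6]
--
wrist
   red2 [([240, 177, 34, 67, 1667], [256.4, 205.1])]
   yellow [([237, 0, 69, 29, 985], [262.8, 10.6])]
   brass [([204, 0, 36, 12, 340], [220.9, 4.6]), ([268, 0, 4, 4, 6], [269.3, 1.3]), ([256, 2, 4, 3, 5], [257.6, 2.6]), ([248, 7, 4, 4, 6], [249.5, 8.5]), ([268, 6, 36, 8, 94], [285.9, 8.3]), ([240, 10, 3, 3, 4], [241.0, 11.0]), ([245, 12, 5, 4, 9], [246.8, 13.2]), ([261, 13, 3, 3, 4], [262.2, 14.2]), ([242, 16, 5, 4, 6], [244.0, 17.3]), ([250, 17, 4, 2, 4], [251.5, 17.5]), ([240, 20, 3, 4, 6], [240.5, 22.0]), ([269, 21, 1, 5, 5], [269.0, 23.0]), ([241, 26, 3, 3, 5], [242.0, 27.2]), ([246, 27, 3, 2, 4], [246.8, 27.8]), ([256, 26, 4, 2, 5], [257.2, 26.6]), ([228, 32, 55, 22, 1034], [255.6, 41.8])]
   tip 0.3 [256.4 292.9]   tip 0.4 [256.5 296.7]   tip 0.8 [256.7 298.7]   tip 1.2 [256.9 270.7]   tip 1.6 [257.1 205.9]
   bar 58 [256.3  35.1] ledgein [256.3   9.5]
   bar 63 [256.3  23.6] ledgein [256.3  -2.9]
   bar 68 [256.3  12.1] ledgein [256.3 -15.5]
```

Request:
drive_tool --commands '[{"hand":0,"translation":[0.4,0.1,-1.3],"angular":[0,0,0]},{"hand":0,"translation":[1,0.1,-2.5],"angular":[0,0,0]},{"hand":0,"translation":[1.2,0.2,-3.8],"angular":[0,0,0]},{"hand":0,"translation":[1.2,0.2,-3.8],"angular":[0,0,0]}]'

```text
t: 22.58
eef_pos: [0.59, -0.0412, 0.0998]
tool_rot: [0.003, -0.147, 0.989, 0.0]
contact_force: [-0.9, 0.7, 0.2]
gripper_width: 0.0
grasp_force: 0.0
```

```bash
python3 col.py | grep -A5 -E "side" | grep -vE " red \["; python3 - <<'E'
from kin import *
p0,r0,o=now(); print(o['t'],wf(p0),o['contact_force'])
m=bot.camera_model('side')
for s,f in ((1,1),(-1,1),(1,-1),(-1,-1)): print('shell corner',[proj(m,fw(x,62*s,56)/1000)[0].round(1).tolist() for x in (120,123.8,28)])
E
```

```text
side
   red2 [([248, 200, 18, 4, 33], [257.5, 201.5])]
   yellow [([222, 201, 3, 3, 6], [223.2, 202.0]), ([224, 205, 2, 3, 4], [224.2, 206.2]), ([225, 209, 2, 6, 10], [225.4, 211.9])]
   brass [([217, 207, 7, 9, 39], [220.3, 211.0]), ([224, 208, 5, 3, 9], [226.4, 208.8]), ([222, 215, 4, 5, 12], [223.5, 217.4])]
   tip 0.3 [264.5 196. ]   tip 0.4 [263.9 194.6]   tip 0.8 [259.6 190.2]   tip 1.2 [252.9 188.2]   tip 1.6 [244.9 189. ]
22.725 [-39.57295043   0.27951644 100.00876067] [-0.44759654  0.595398   -0.08082662]
shell corner [[214.3, 234.0], [213.1, 234.4], [244.5, 225.8]]
shell corner [[200.8, 207.4], [199.6, 207.7], [229.4, 200.2]]
shell corner [[214.3, 234.0], [213.1, 234.4], [244.5, 225.8]]
shell corner [[200.8, 207.4], [199.6, 207.7], [229.4, 200.2]]
```

Request:
drive_tool --commands '[{"hand":0,"translation":[0,0,20],"angular":[0,0,0]},{"hand":0,"translation":[-20,-6,60],"angular":[0,0,0]},{"hand":0,"translation":[-60,-18,110],"angular":[0,0,0]},{"hand":0,"translation":[-100,-28,160],"angular":[0,0,0]},{"hand":0,"translation":[-100,-28,160],"angular":[0,0,0]},{"hand":0,"translation":[-100,-28,160],"angular":[0,0,0]}]'

```text
t: 23.48
eef_pos: [0.4903, -0.0695, 0.2609]
tool_rot: [0.003, -0.146, 0.989, -0.0]
contact_force: [0.3, -0.2, -1.1]
gripper_width: -0.003
grasp_force: 0.0
```

```bash
python3 - <<'E'
from col import *
m=bot.camera_model('wrist'); im=bot.read_camera('wrist'); cv2.imwrite('pics/w8.png',im[:,:,::-1])
for k,v in blobs(im,(0,512,0,384)).items(): print(k,[b for b in v if b[0][4]>15])
p=lambda *a:proj(m,fw(*a)/1000)[0].round(1).tolist()
print('lever tip flat',p(-64,0,78),'0.1',p(-63.3,0,84.4),'ledge in (seat57,58,60)',[p(s+9.5,0,72) for s in(57,58,60)],'ledge out',p(57+23.5,0,72))
# rectify top plane z=56 in frame coords, 0.25 mm/px, and list strong edges across x at y=+-45
import pickle
m1,_,im1,_=pickle.load(open('pics/w1.pkl','rb'))
xs=np.arange(10,135,.5)
for nm,mm,ii in (('before',m1,im1),('now',m,im)):
    for y0 in (45,-45):
        prof=[]
        g=cv2.GaussianBlur(ii,(3,3),0).mean(2).astype(np.float32)
        for y in np.arange(y0-8,y0+8,1):
            q=proj(mm,np.array([fw(x,y,56)/1000 for x in xs])).astype(np.float32)
            prof.append(cv2.remap(g,q[:,:1],q[:,1:],cv2.INTER_LINEAR)[:,0])
        pr=np.mean(prof,0); gr=np.gradient(pr); i=[k for k in range(1,len(gr)-1) if abs(gr[k])>1.2 and abs(gr[k])>=abs(gr[k-1]) and abs(gr[k])>abs(gr[k+1])]
        print(nm,y0,[(float(xs[k]),round(float(gr[k]),1)) for k in i],'min near gap',xs[(xs>20)&(xs<40)][np.argmin(pr[(xs>20)&(xs<40)])],pr[(xs>22)&(xs<38)].round(0)[::2].tolist())
o=bot.get_obs(); print(o['t'],o['contact_force'])
E
```

```text
red []
red2 [([248, 231, 15, 3, 34], [255.2, 231.7])]
yellow [([246, 157, 16, 12, 138], [253.7, 163.1])]
brass [([32, 38, 20, 120, 668], [41.8, 94.9]), ([231, 139, 47, 22, 749], [254.0, 147.6]), ([242, 166, 25, 6, 78], [253.9, 168.9])]
lever tip flat [255.1, 278.6] 0.1 [255.0, 281.5] ledge in (seat57,58,60) [[254.8, 158.0], [254.8, 157.0], [254.8, 155.0]] ledge out [254.8, 143.6]
before 45 [(28.0, -10.1), (33.5, 8.2), (40.5, 2.3), (46.5, -1.9), (76.5, 1.4), (89.0, -1.7), (124.0, -7.8), (127.0, 3.9)] min near gap 30.5 [131.0, 131.0, 132.0, 131.0, 125.0, 111.0, 91.0, 73.0, 66.0, 68.0, 76.0, 91.0, 107.0, 118.0, 124.0, 126.0]
before -45 [(29.0, -10.2), (34.5, 8.5), (41.0, 2.6), (48.0, -1.8), (78.0, 1.4), (90.5, -1.5), (125.0, -8.4), (128.0, 11.5)] min near gap 31.5 [130.0, 131.0, 131.0, 132.0, 130.0, 121.0, 103.0, 83.0, 69.0, 66.0, 70.0, 81.0, 97.0, 113.0, 122.0, 125.0]
now 45 [(27.0, -5.8), (30.5, 4.4), (72.5, 1.3), (84.0, -1.6), (119.5, -10.9), (122.5, 2.0)] min near gap 28.5 [137.0, 137.0, 137.0, 136.0, 131.0, 119.0, 111.0, 114.0, 122.0, 129.0, 131.0, 132.0, 132.0, 132.0, 133.0, 132.0]
now -45 [(28.0, -5.7), (31.0, 2.9), (41.5, 1.4), (72.5, 1.8), (86.0, -1.4), (120.0, -9.8), (123.5, 12.8)] min near gap 29.5 [141.0, 141.0, 142.0, 142.0, 141.0, 134.0, 123.0, 118.0, 121.0, 127.0, 131.0, 133.0, 134.0, 134.0, 133.0, 133.0]
23.525 [ 0.17432773  0.00709351 -0.23513085]
```

```bash
python3 - <<'E'
from col import *
for c,box in (('side',(235,280,180,220)),('top',(255,285,165,205))):
    m=bot.camera_model(c); im=bot.read_camera(c); print(c,{k:v for k,v in blobs(im,box).items() if 'red' in k})
    for th in (0,.1,.2,.3): print(th,[proj(m,fw(-s*np.cos(th)+4*np.sin(th),0,74+s*np.sin(th)+4*np.cos(th))/1000)[0].round(1).tolist() for s in (5,64)])
E
```

```text
side {'red': [], 'red2': [([247, 199, 19, 7, 64], [256.1, 201.6])]}
0 [[247.0, 204.3], [265.2, 199.6]]
0.1 [[246.9, 204.2], [265.1, 198.0]]
0.2 [[246.7, 204.1], [264.7, 196.5]]
0.3 [[246.6, 204.1], [264.2, 195.1]]
top {'red': [], 'red2': []}
0 [[270.8, 191.0], [267.1, 172.1]]
0.1 [[270.9, 191.1], [267.2, 171.8]]
0.2 [[270.9, 191.2], [267.4, 171.7]]
0.3 [[270.9, 191.4], [267.6, 171.8]]
```

```bash
python3 -c "
from station import bot
print(bot.hand_in())"
```

```text
the job is handed in; nothing more can be done
None
```

The job is handed in: the loop is hooked behind the brass hook, the lever lies flat on its pad, and the sliding half measures shut (it moved in by about 4.6 mm). The loop's tension and the pad force could not be measured directly, one push on the tool reached about 20 N while I was lowering the bar (probably the fingers on the ledge, not the loop), and I don't know the verdict because the hand-in returned none.

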